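Set the cutting-length gauge one hole longer and bring the stock up to its stop

ROBOT

A 7-joint arm with a two-finger parallel gripper is mounted at the origin on the work surface; the furniture and walls round the work are solid. World frame = base frame: x ahead of the robot, y to its left, z up, the work surface at z = 0. Lengths are in m, angles in rad, forces in N, time in s.
With the tool pointing down it reaches from about 0.425 to 0.925 m from the base axis. Payload 6.8 kg.
Tool frame: the origin (TCP) lies between the finger pads; the fingertips stand 22 mm ahead of it and the grasp point (between the pads) lies 3 mm ahead of it (bot.tip_reach is the distance from the TCP to the fingertips, in m); z points along the fingers, x is the direction in which the jaws open and shut, and the axes are right-handed (so a half turn about z gives the same grasp; the last joint's range is limited). The gripper opens to 85 mm and grips with 20 to 120 N. Pads are 22 mm wide; open, the fingers measure 114 mm over their backs; the gripper's body (76 mm by 85 mm) begins 54 mm behind the grasp point. The pads swing forward as they close: fully open they stand 13 mm farther back than shut.
Start: joints at [-1.38, 0.477, 0.022, 1.555, -0.011, 1.109, -0.083], TCP at [0.199, 0.645, 0.253] pointing down, gripper open.
Joint ranges: [-2.96, 2.96], [-0.34, 2.1], [-1.41, 1.46], [0.24, 2.44], [-1.37, 4.51], [0.17, 1.92], [-2.96, 2.96]. Speed limits (rad/s): [2.39, 2.39, 3.14, 3.14, 3.14, 3.14, 3.14].

INTERFACE

Orientations are given as a unit quaternion [w, x, y, z].
In Python, from station import bot gives the robot as it stands.
- The arm moves only by the tool step_arm, never from a script. Its argument "targets" is a list of rows, each a list of 5 numbers: the shift along the tool's x, y, z in mm, then the turn about the tool's z in degrees, then the closure, from 0 (fully open) to 1 (shut). In form: [[dx, dy, dz, spin, jaw], ...]. A call has 1 to 20 rows; each row is the pose to reach, as a shift and turn from the pose commanded when the call began, along the tool's axes at that moment; what a row does not reach only later rows make up. A row lasts 1/12 s, in which the tool goes at most 41.7 mm and 7.16 degrees, less where a joint would pass 70% of its speed; a pose out of reach is approached as far as the arm can. A call with a gripper value outside its range is refused whole. The fingers move at their own pace and stop on an object; "newtons" is the grip in N (left out, the last holds). Time passes only in rows, so rows that repeat a pose let the fingers close. It gives the time, the measured TCP pose, the force and the opening at its end, in the units of the state.
- bot.get_obs(): the state, without advancing time (a new reading comes with each control period).
- bot.read_camera(name): name is "scene" or "side" or "wrist"; returns a dict with "frame" (420x560x3 uint8, red, green, blue), "z_map" (420x560 float32, m along the optical axis (not along the pixel's ray), 0 where there is no reading), "fov_y" (degrees; the focal length in pixels is half the picture's height over the tangent of half this angle, whatever the lens; pixels are square), "cx", "cy" (the principal point, pixels), "distortion" ([k1, k2, p1, p2, k3] as OpenCV has them; the pictures are not rectified), "R" (3x3) and "t" (3): a world point X has camera coordinates R X + t. Camera axes: x right, y down, z forward; pixel columns grow to the right and rows downward; lengths in m; the calibration is good to about 2 mm. A picture is of the moment at which its call begins.
- bot.hand_in(): hands the job in, once; it reports no verdict.
The state is a dict: "t": time; "q": joint angles; "joint_vel": joint speeds; "joint_torque": joint torques, N m; "eef_pos": TCP position; "tool_rot": TCP orientation; "contact_force": force on the tool from outside, world axes, zero at the start; "torque": the same for the moment, N m; "gripper_width": opening from 0.0 (shut) to 1.0 (fully open).
Only numpy, scipy, OpenCV 4.12 (cv2) and the standard library are available. Lean on these libraries where they do the work, as an engineer would, in place of code of your own. Each camera call takes 0.05 s, during which the arm holds its last target.

TASK

On the length gauge, squeeze the two opposed snap buttons flush and draw the outer tube out to its next hole until both buttons spring out again. Then flip the stop over from its parked position into the stock lane, and after that slide the piece of square stock along the lane until its end rests squarely against the stop. Leave the tin and the red pliers where they are.

Things in the scene. Friction and masses are not known exactly. Their poses are not given: they have to be found in the camera images.
- button_mid (a point): Midway between the gauge's two opposed snap buttons, on the axis of its level telescoping tube, 62 mm above the bench; fixed. Gauge frame: -y is the way the outer tube is drawn out, -x points across to the stock lane, z up. The buttons are steel domes 14 mm across that poke out of the two upright sides of the outer tube, along -x and +x: 42 mm over both tips, 6 mm proud each, 3 N each to press flush.
- hole_next (a point): Point on the tube axis between the next pair of holes of the outer tube (aluminium, 30 mm square, 144 mm long, from 22 mm to +y to 122 mm to -y of this point, plus a 7 mm end cap). Moves with the outer tube, 40 mm to +y of button_mid at the start; it meets button_mid when the buttons snap in there. Frame as the gauge's.
- outer_tube (a joint): Travel of the outer tube along the gauge's -y, m: about 0 at the start (buttons in the first holes), 0.040 with the buttons in the next holes. Locked, with about 1 mm of play, until both buttons are flush; fingers that squeeze the buttons flush bear on the tube's sides too and can draw it along (10 to 25 N), the buttons then staying covered by the wall until the next holes. End stop at 0.046.
- button_lane (a joint): How far the snap button on the lane side is pressed in, m: 0 fully out, 0.006 flush with the outer tube, about 0.0075 while covered by the tube's wall.
- button_rear (a joint): The same for the snap button on the side away from the lane.
- stop_flap (a joint): Angle of the flip stop, rad: 0 parked, leaning back (to +x) above the tube; 2.007 working, hanging in the lane. Its top swings from +x over to -x. An over-centre spring holds it at either end and throws it to the other once it is pushed past 0.75; 3 to 5 N at flap_corner move it.
- flap_hinge (a point): Hinge of the flip stop on top of the outer tube: parallel to the tube (y), 32 mm above its axis, 70 mm to -y of the first holes; moves with the tube. Frame as the gauge's.
- flap_corner (a point): On the outer edge of the steel L-shaped flip stop (12 mm thick along the tube), where its 85 mm arm meets its blade (34 mm wide, 84 mm long). Parked, it is 168 mm above the bench, 41 mm to +x of the tube axis; the stop's rearmost edge is 184 mm up, 49 mm to +x, and the blade rises towards -x to 222 mm. Nothing is behind: pushing at this edge towards -x flips the stop.
- stop_face (a point): Point on the blade's face that the stock butts against; at work the face looks along the gauge's +y and the point lies on the middle line of the lane, 30 mm above the bench (the blade's foot is 16 mm above the bench). Its y axis is always the gauge's y.
- lane_mid (a point): On the middle line of the stock lane, 28 mm above the bench, beside the buttons, 85 mm to -x of the tube axis. Frame as the gauge's: the lane runs along y from 115 mm to +y to 95 mm to -y of this point, 40 mm wide between two strips 8 mm high and 8 mm wide, on a board whose top is 12 mm above the bench; open at both ends.
- stock_mid (a point): Centre of the stock: aluminium square hollow section 32 x 32 x 120 mm, long axis its own y, about 0.25 kg; it lies loose in the lane, centre 28 mm above the bench, 40 to 90 mm short of where it will meet the stop. Its end faces are 60 mm from this point. It can be gripped across from above, over the strips, or pushed at its near end.
- stock: The same piece of stock; origin at the centre of its underside.
- paste_tin: Bystander: round tin with green lid, 79 mm across and 42 mm high, origin at the centre of its underside. Beyond it stand a tote (115 mm high) and, 45 to 50 cm ahead of the robot and 5 to 11 cm to its left, the steel shelf post: a fixed angle-section upright taller than the arm's reach of work; pull in towards the base before swinging past it.
- pliers_red: Bystander: red-handled pliers lying on the bench, 59 x 144 x 12 mm, origin at the centre of the underside.

How it is judged:
On the way, in this order (a step that is already met when the one before it is completed fails the run):
1. the outer tube is drawn out to its next hole and both snap buttons have sprung out (value of joint outer_tube between 0.037 and 0.043 m and value of joint each of button_lane, button_rear below 0.002 m), for 0.2 s.
2. the stop has been flipped over into the lane (all of step 1 and value of joint stop_flap above 1.93 rad), for 0.2 s.
3. the stock lies in the lane with its end against the stop (all of step 2 and y of stock_mid in the frame of stop_face between 0.056 and 0.063 m and x of stock_mid in the frame of lane_mid between -0.008 and 0.008 m and z of stock_mid in the frame of lane_mid between -0.005 and 0.005 m and angle between the y axis of stock_mid and the y axis of lane_mid, either way round below 0.1 rad), for 0.2 s.
At the end, for the whole second after the job is handed in: Outer tube 40 mm out (within 3 mm), both snap buttons out to within 2 mm, stop flipped down to within 0.08 rad of its working end, stock flat in the lane, parallel within 0.1 rad, its end within 3 mm of the stop's face; all at rest (all of step 3 and linear speed of stock below 0.01 m/s and velocity of joint stop_flap below 0.1 rad/s and velocity of joint outer_tube below 0.01 m/s); the robot touches nothing.
It fails at once if a bystander (tin or red pliers) is moved more than 3 cm (distance of any of paste_tin, pliers_red from where it was at the start of the episode above 0.03 m).
It also fails if it takes over 54 s, if anything falls off the work surface, if the arm or the gripper's body presses on something with over 40 N, if the wrist force passes 120 N, or if a joint passes its speed limit or range.

## Working session

There is one attempt and no reset: what is moved stays moved. The work goes in short steps, Python scripts to look and compute and a tool call to move; the robot and the scene stay as the last step left them, time stands still between calls to the robot, and variables do not carry over. Pictures are saved under pics/ and viewed, and the job is handed in when it is done.

Besides the shell and the picture viewer there is one more tool, called after ">>>" by a JSON object that holds its "fn" and its "kwargs", one argument or row to a line. step_arm: Moves the arm, as the interface text tells. Its arguments: {"type":"object","properties":{"targets":{"type":"array"},"newtons":{"type":"number"}},"required":["targets"]}

```bash
ls; mkdir -p pics; python3 - <<'E'
from station import bot
import cv2,pickle,numpy as np
o=bot.get_obs(); print(o)
for n in ["scene","side","wrist"]:
    c=bot.read_camera(n); pickle.dump(c,open(f"pics/{n}0.pkl","wb"))
    cv2.imwrite(f"pics/{n}0.png",c["frame"][:,:,::-1])
    print(n,c["fov_y"],c["cx"],c["cy"],c["distortion"],c["R"],c["t"])
E
```

```text
pics
{'t': 0.0, 'q': array([-1.38017019,  0.4777842 ,  0.02232678,  1.55645112, -0.01149004,
        1.1093182 , -0.08311232]), 'joint_vel': array([ 6.96740769e-04,  9.84004642e-05,  5.14165352e-05, -9.22285655e-05,
        2.08627576e-03, -1.13171659e-03, -2.81489877e-04]), 'joint_torque': array([-8.21931990e-04, -5.96452582e+01,  1.60698362e+00, -2.81206530e+01,
        1.22669328e-02,  9.42428451e-03,  4.11067191e-06]), 'eef_pos': array([0.19849725, 0.64457056, 0.25233625]), 'tool_rot': array([ 5.98695914e-04,  8.04449437e-01,  5.94020424e-01, -6.93808391e-04]), 'contact_force': array([ 0.59765039, -0.34389836, -0.3589868 ]), 'torque': array([0.06622935, 0.00372139, 0.04091642]), 'gripper_width': 0.9990961370352657}
scene 53.62281807904619 281.3431602396897 210.42695560178262 [0.03314172 0.         0.         0.         0.        ] [[-0.76136764 -0.64809117 -0.01723798]
 [-0.25550128  0.32438364 -0.9107658 ]
 [ 0.59585099 -0.68902329 -0.41256333]] [0.37154022 0.22797485 1.10372263]
side 53.70036230331327 272.5782558136748 210.26643557107437 [-0.02809733  0.          0.          0.          0.        ] [[ 0.97806472 -0.20759684 -0.01711587]
 [-0.12195739 -0.50409358 -0.85499477]
 [ 0.16886621  0.83832763 -0.51835412]] [-0.42540924  0.20774597  1.20184884]
wrist 69.60682022260715 277.4886007967778 212.11880256570566 [-0.0658917  0.         0.         0.         0.       ] [[ 2.94403880e-01  9.55680900e-01 -6.11023304e-04]
 [ 9.15131137e-01 -2.81727875e-01  2.88382398e-01]
 [ 2.75429407e-01 -8.54600633e-02 -9.57515127e-01]] [-0.67519395 -0.03804795  0.37854167]
```

View pics/scene0.png

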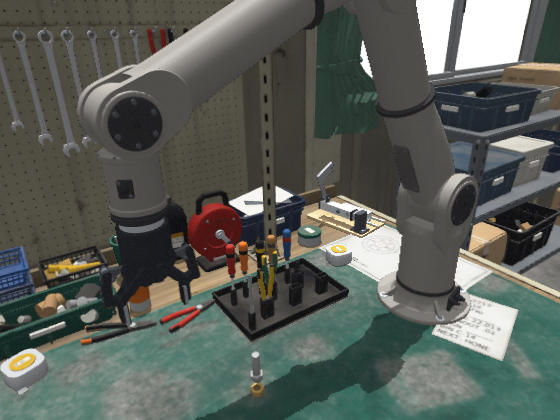

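View pics/side0.png

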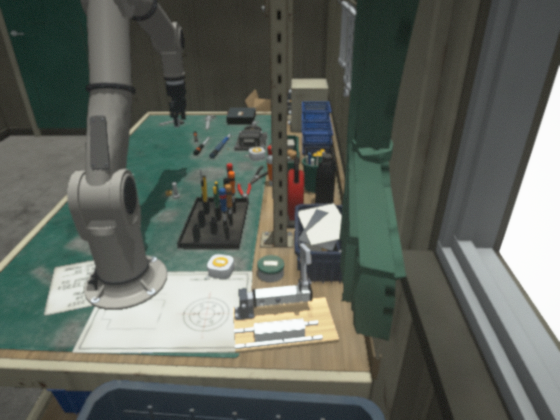

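View pics/wrist0.png

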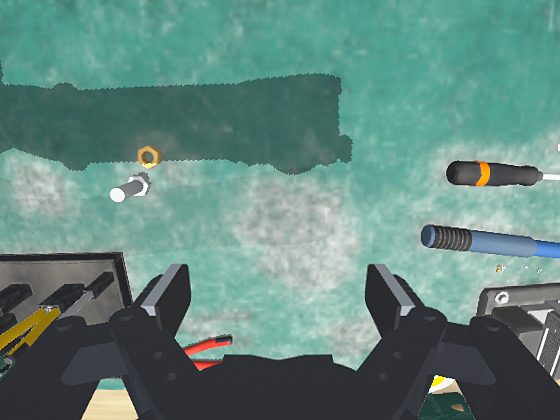

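```bash
cat > h.py <<'E'
import numpy as np,cv2,pickle
def K(c):
    f=c["frame"].shape[0]/2/np.tan(np.radians(c["fov_y"])/2)
    return np.array([[f,0,c["cx"]],[0,f,c["cy"]],[0,0,1.]])
def ray(c,u,v):
    p=cv2.undistortPoints(np.array([[[u,v]]],float),K(c),np.array(c["distortion"],float))[0,0]
    return np.array([p[0],p[1],1.])
def world(c,u,v,d=None):
    if d is None: d=c["z_map"][int(round(v)),int(round(u))]
    return c["R"].T@(ray(c,u,v)*d-c["t"])
def atz(c,u,v,z):
    r=c["R"].T@ray(c,u,v); C=-c["R"].T@c["t"]
    return C+r*(z-C[2])/r[2]
def proj(c,X):
    X=np.atleast_2d(X).astype(float)
    return cv2.projectPoints(X,cv2.Rodrigues(c["R"])[0],np.array(c["t"],float),K(c),np.array(c["distortion"],float))[0][:,0]
def cloud(c):
    h,w=c["z_map"].shape
    uu,vv=np.meshgrid(np.arange(w),np.arange(h))
    p=cv2.undistortPoints(np.stack([uu.ravel(),vv.ravel()],1)[:,None].astype(float),K(c),np.array(c["distortion"],float))[:,0]
    d=c["z_map"].ravel()
    P=np.c_[p,np.ones(len(p))]*d[:,None]
    return ((P-c["t"])@c["R"]).reshape(h,w,3)
def crop(c,u0,v0,u1,v1,s,fn):
    im=c["frame"][v0:v1,u0:u1,::-1]
    cv2.imwrite(fn,cv2.resize(im,None,fx=s,fy=s,interpolation=cv2.INTER_CUBIC))
E
python3 - <<'E'
from h import *
c=pickle.load(open("pics/side0.pkl","rb")); crop(c,220,230,350,360,6,"pics/sc.png")
d=pickle.load(open("pics/scene0.pkl","rb")); crop(d,290,150,400,250,7,"pics/cc.png")
for u,v in [(240,303),(306,287),(258,330),(302,327),(235,347),(338,340),(329,301),(306,250),(270,265)]:
    print(u,v,world(c,u,v).round(4))
E
```

```text
240 303 [ 0.3043 -0.2354  0.0716]
306 287 [ 0.476  -0.2228  0.0779]
258 330 [ 0.3355 -0.306   0.0442]
302 327 [ 0.4398 -0.3188  0.0426]
235 347 [ 0.2768 -0.3226  0.0192]
338 340 [ 0.5229 -0.3459  0.0064]
329 301 [ 0.548  -0.2048 -0.0025]
306 250 [ 0.4645 -0.2505  0.217 ]
270 265 [ 0.4139 -0.0663  0.0383]
```

View pics/sc.png

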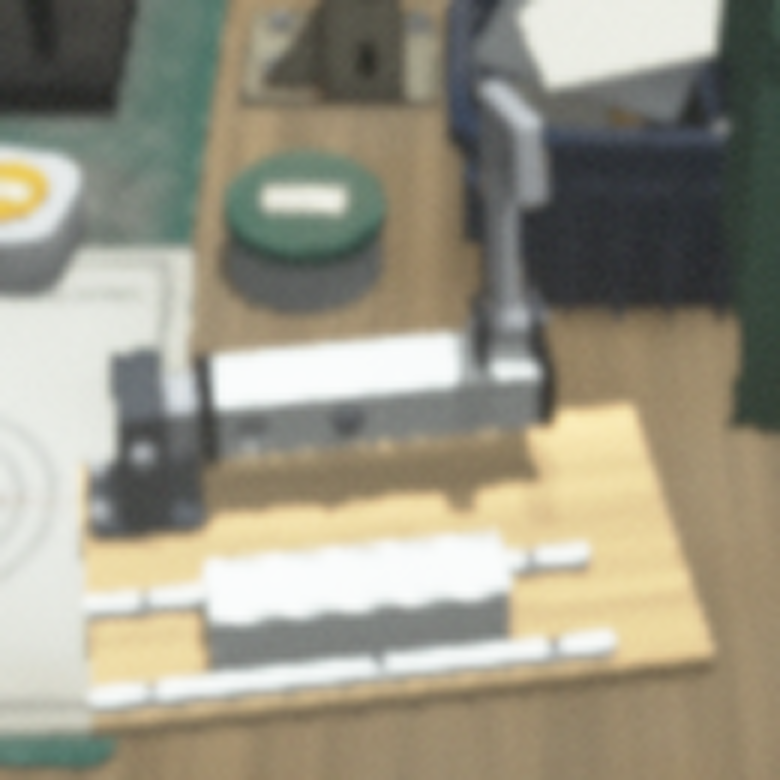

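View pics/cc.png

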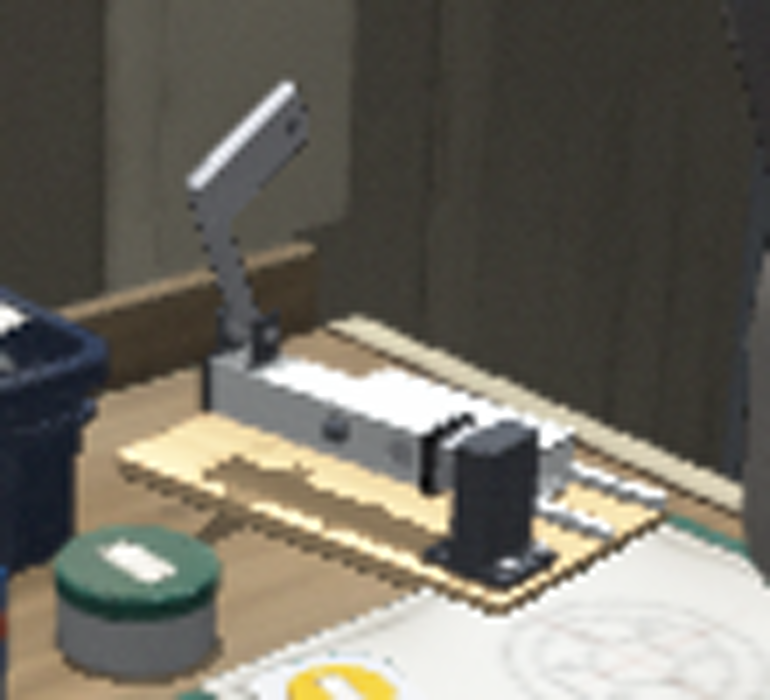

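```bash
python3 - <<'E'
from h import *
A={n:pickle.load(open(f"pics/{n}0.pkl","rb")) for n in ["side","scene"]}
for n,c in A.items():
    P=cloud(c); m=(c["z_map"].ravel()>0); Q=P.reshape(-1,3)[m]
    box=(Q[:,0]>.28)&(Q[:,0]<.56)&(Q[:,1]<-.12)&(Q[:,1]>-.40)
    Q=Q[box]
    for nm,z0,z1,y0 in [("tubetop",.070,.086,-.27),("stocktop",.038,.050,-.5)]:
        T=Q[(Q[:,2]>z0)&(Q[:,2]<z1)&(Q[:,1]>y0)]
        if nm=="stocktop": T=T[T[:,1]<-.26]
        if len(T)<10: print(n,nm,len(T)); continue
        r=cv2.minAreaRect(T[:,:2].astype(np.float32)*1000)
        print(n,nm,len(T),r,np.median(T[:,2]),np.percentile(T[:,0],[1,99]),np.percentile(T[:,1],[2,98]))
    F=Q[(Q[:,2]>.12)]; print("flap",len(F),F.mean(0) if len(F) else 0,np.percentile(F,[5,95],axis=0) if len(F) else 0)
    B=Q[(Q[:,2]>.005)&(Q[:,2]<.017)]; print("board",len(B),cv2.minAreaRect(B[:,:2].astype(np.float32)*1000))
c=A["side"]
for u,v in [(277.8,300.3),(261.7,301.7),(258,324),(304,319),(310.5,293)]: print(u,v,world(c,u,v),atz(c,u,v,.062))
d=A["scene"]; 
for u,v in [(290+335/7,150+428/7),(290+400/7,150+445/7)]: print(world(d,u,v),atz(d,u,v,.062))
E
```

```text
side tubetop 812 ((431.0397033691406, -180.28836059570312), (123.92664337158203, 253.62466430664062), 87.28772735595703) 0.07609731165643518 [0.30377759 0.55582404] [-0.2413739  -0.12914802]
side stocktop 551 ((386.9246826171875, -304.339599609375), (34.96718215942383, 120.2287368774414), 84.27974700927734) 0.04306313497270179 [0.32792887 0.44554206] [-0.3234887  -0.28588554]
flap 1527 [ 0.49041565 -0.35450304  0.520801  ] [[ 0.46445981 -0.39875581  0.16688153]
 [ 0.5198336  -0.21234679  0.73018006]]
board 2838 ((420.20947265625, -259.212158203125), (282.3817138671875, 274.6590881347656), 0.9604517817497253)
scene tubetop 290 ((434.6551818847656, -202.683837890625), (269.3655090332031, 93.1183090209961), 13.76094913482666) 0.07721787530675567 [0.3020226  0.53956628] [-0.23405107 -0.18642633]
scene stocktop 83 ((385.5716857910156, -304.1794738769531), (33.92342758178711, 116.95664978027344), 83.03675842285156) 0.04406014399803617 [0.32749755 0.44104802] [-0.32075076 -0.28649328]
flap 4285 [ 0.51778088 -0.32744047  0.48819465] [[ 0.47638739 -0.3937524   0.21365725]
 [ 0.55256399 -0.2523622   0.67721172]]
board 789 ((407.83612060546875, -249.3001251220703), (255.04132080078125, 258.3444519042969), 0.07336463034152985)
277.8 300.3 [ 0.39818827 -0.24133333  0.06600496] [ 0.3990678  -0.23720458  0.062     ]
261.7 301.7 [ 0.35965406 -0.22756823  0.05675209] [ 0.35879059 -0.23300845  0.062     ]
258 324 [ 0.33907505 -0.28608571  0.04286951] [ 0.33651024 -0.3040587   0.062     ]
304 319 [ 0.46089183 -0.26384001  0.00904549] [ 0.44587337 -0.31294689  0.062     ]
310.5 293 [ 0.48172675 -0.24416415  0.07543359] [ 0.48627886 -0.23018642  0.062     ]
[ 0.39880313 -0.20189759  0.06377497] [ 0.40089965 -0.20520718  0.062     ]
[ 0.35913305 -0.1988028   0.06690744] [ 0.36463654 -0.20797555  0.062     ]
```

```bash
python3 - <<'E'
from h import *
A={n:pickle.load(open(f"pics/{n}0.pkl","rb")) for n in ["side","scene"]}
for n,c in A.items():
    Q=cloud(c).reshape(-1,3)[c["z_map"].ravel()>0]
    for nm,b in [("tube side",(.355,.47,-.26,-.18,.052,.070)),("stock side",(.335,.435,-.34,-.27,.022,.038)),("strip lane",(.30,.48,-.36,-.32,.018,.0225)),("top",(.355,.46,-.255,-.185,.074,.080))]:
        T=Q[(Q[:,0]>b[0])&(Q[:,0]<b[1])&(Q[:,1]>b[2])&(Q[:,1]<b[3])&(Q[:,2]>b[4])&(Q[:,2]<b[5])]
        if len(T)<8: print(n,nm,len(T));continue
        vx,vy,x0,y0=cv2.fitLine(T[:,:2].astype(np.float32),cv2.DIST_HUBER,0,.001,.001).ravel()
        print(n,nm,len(T),"ang",np.degrees(np.arctan2(vy,vx)),"y at .399",y0+vy/vx*(.399-x0))
    F=Q[(Q[:,2]>.12)&(Q[:,2]<.24)&(Q[:,0]>.45)&(Q[:,0]<.50)&(Q[:,1]>-.30)&(Q[:,1]<-.14)]
    print(len(F)); 
    if len(F): print(np.percentile(F,[3,25,50,75,97],axis=0).round(4))
E
```

```text
side tube side 234 ang -5.456405 y at .399 -0.23485452
side stock side 217 ang -4.7484045 y at .399 -0.3195644
side strip lane 230 ang -3.8909187 y at .399 -0.32876277
side top 333 ang -5.6671343 y at .399 -0.22122905
239
[[ 0.461  -0.2648  0.1238]
 [ 0.4639 -0.2562  0.1481]
 [ 0.466  -0.2208  0.1901]
 [ 0.4695 -0.2091  0.203 ]
 [ 0.4743 -0.1941  0.2158]]
scene tube side 125 ang -4.2205224 y at .399 -0.20435339
scene stock side 4
scene strip lane 3
scene top 119 ang -5.215922 y at .399 -0.21567957
221
[[ 0.4606 -0.2522  0.1265]
 [ 0.464  -0.23    0.1677]
 [ 0.4663 -0.2078  0.1847]
 [ 0.469  -0.1964  0.1969]
 [ 0.4761 -0.181   0.2127]]
```

```bash
python3 - <<'E'
from h import *
H=np.full((10,12),-1.)
for n in ["side","scene"]:
    c=pickle.load(open(f"pics/{n}0.pkl","rb"))
    Q=cloud(c).reshape(-1,3)[c["z_map"].ravel()>0]
    Q=Q[Q[:,2]<.5]
    for p in Q:
        i=int(np.floor((p[0]-.1)/.05)); j=int(np.floor((p[1]+.3)/.08))
        if 0<=i<10 and 0<=j<12: H[i,j]=max(H[i,j],p[2])
print("cols y",(np.arange(12)*.08-.3+.04).round(2))
for i in range(10): print("x%.3f"%(.125+.05*i),H[i].round(2))
E
```

```text
cols y [-0.26 -0.18 -0.1  -0.02  0.06  0.14  0.22  0.3   0.38  0.46  0.54  0.62]
x0.125 [0.01 0.01 0.01 0.02 0.02 0.03 0.01 0.01 0.01 0.07 0.02 0.01]
x0.175 [0.01 0.01 0.01 0.01 0.01 0.03 0.03 0.03 0.01 0.07 0.35 0.5 ]
x0.225 [0.01 0.01 0.01 0.04 0.03 0.06 0.06 0.15 0.15 0.01 0.01 0.5 ]
x0.275 [0.03 0.03 0.04 0.04 0.04 0.14 0.17 0.15 0.16 0.01 0.01 0.01]
x0.325 [0.08 0.08 0.01 0.04 0.03 0.17 0.17 0.18 0.18 0.01 0.01 0.01]
x0.375 [0.08 0.08 0.04 0.04 0.01 0.03 0.03 0.18 0.18 0.02 0.02 0.01]
x0.425 [0.08 0.08 0.04 0.04 0.48 0.01 0.01 0.03 0.03 0.02 0.02 0.01]
x0.475 [0.22 0.21 0.12 0.12 0.5  0.5  0.08 0.01 0.01 0.01 0.02 0.02]
x0.525 [0.5  0.12 0.13 0.13 0.12 0.22 0.23 0.17 0.   0.17 0.17 0.08]
x0.575 [0.5  0.12 0.14 0.13 0.13 0.22 0.23 0.22 0.   0.   0.08 0.08]
```

>>> {"fn": "step_arm", "kwargs": {
  "targets": [
    [-203, 1, -40, 0, 0],
    [-203, 1, -40, 0, 0],
    [-203, 1, -40, 0, 0],
    [-203, 1, -40, 0, 0],
    [-203, 1, -40, 0, 0],
    [-203, 1, -40, 0, 0],
    [-334, 144, -40, -6, 0],
    [-334, 144, -40, -6, 0],
    [-334, 144, -40, -6, 0],
    [-334, 144, -40, -6, 0],
    [-334, 144, -40, -6, 0],
    [-334, 144, -40, -6, 0]
  ]
}}

```text
t: 1.15
eef_pos: [0.2403, 0.2786, 0.293]
tool_rot: [0.0, 0.775, 0.632, -0.0]
contact_force: [-0.5, 0.2, 0.5]
gripper_width: 1.001
```

>>> {"fn": "step_arm", "kwargs": {
  "targets": [
    [-134, 135, 0, 0, 0],
    [-134, 135, 0, 0, 0],
    [-134, 135, 0, 0, 0],
    [-134, 135, 0, 0, 0],
    [-134, 135, 0, 0, 0],
    [-255, 169, 0, -3, 0],
    [-255, 169, 0, -3, 0],
    [-255, 169, 0, -3, 0],
    [-372, 197, 0, -5.8, 0],
    [-372, 197, 0, -5.8, 0],
    [-372, 197, 0, -5.8, 0],
    [-460, 240, 0, -5.8, 0],
    [-460, 240, 0, -5.8, 0],
    [-460, 240, 0, -5.8, 0],
    [-460, 240, 0, -5.8, 0]
  ]
}}

```text
t: 2.4
eef_pos: [0.3855, -0.218, 0.2944]
tool_rot: [0.002, 0.741, 0.671, -0.001]
contact_force: [0.6, -0.1, 0.1]
gripper_width: 0.999
```

```bash
python3 - <<'E'
from station import bot
from h import *
o=bot.get_obs(); print(o["t"],o["q"],o["eef_pos"],o["tool_rot"],o["contact_force"])
c=bot.read_camera("wrist"); pickle.dump(c,open("pics/w1.pkl","wb")); crop(c,0,0,560,420,1.4,"pics/w1.png")
E
```

```text
2.4 [-0.89159292 -0.02560998  1.29595299  2.08276703  0.03203882  1.06275871
  1.86055298] [ 0.38547012 -0.2179521   0.29436157] [ 0.00216786  0.74123056  0.67124649 -0.00084342] [ 0.58306002 -0.11979868  0.1380989 ]
```

View pics/w1.png

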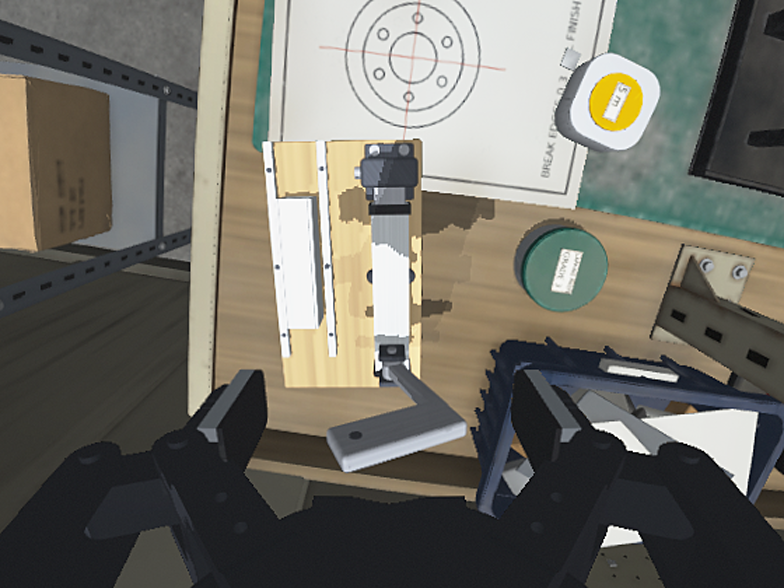

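```bash
python3 - <<'E'
from h import *
c=pickle.load(open("pics/w1.pkl","rb")); crop(c,180,90,340,280,4,"pics/w1c.png")
E
```

```text
(no output)
```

View pics/w1c.png

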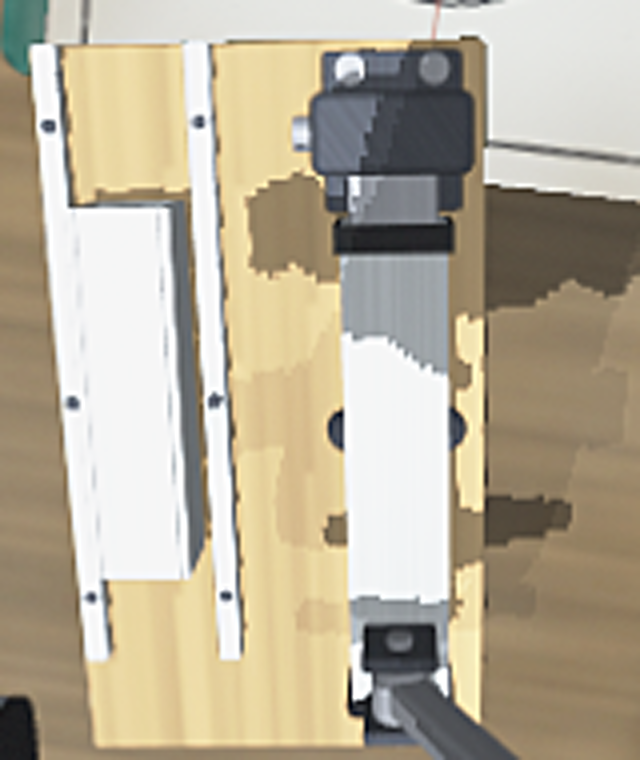

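```bash
python3 - <<'E'
from h import *
c=pickle.load(open("pics/w1.pkl","rb"))
f=lambda u,v:(180+(u+.5)/4-.5,90+(v+.5)/4-.5)
a=atz(c,*f(328,430),.062);b=atz(c,*f(467,430),.062);print("tips",a,b,(a+b)/2)
L=[atz(c,*f(u,v),.077)[:2] for u,v in [(341,280),(350,590)]]; R=[atz(c,*f(u,v),.077)[:2] for u,v in [(448,280),(449,590)]]
for l in (L,R): d=l[1]-l[0]; print(l,np.degrees(np.arctan2(d[1],d[0])))
S=[atz(c,*f(u,v),.044)[:2] for u,v in [(73,207),(168,205),(98,577),(190,578)]]; print("stock",S,np.mean(S,0))
for i,j in((0,2),(1,3)): d=S[j]-S[i];print(np.degrees(np.arctan2(d[1],d[0])),np.hypot(*d))
T=[atz(c,*f(u,v),.020)[:2] for u,v in [(38,45),(98,655),(195,45),(231,655)]]
for i,j in((0,1),(2,3)): d=T[j]-T[i];print(T[i],np.degrees(np.arctan2(d[1],d[0])),np.hypot(*d))
# fit vertical plane cloud of tube top
Q=cloud(c).reshape(-1,3);T=Q[(abs(Q[:,2]-.077)<.004)&(Q[:,0]>.345)&(Q[:,0]<.45)&(abs(Q[:,1]+.22)<.03)]
print(len(T),cv2.minAreaRect(T[:,:2].astype(np.float32)*1000),np.median(T[:,2]))
vx,vy,x0,y0=cv2.fitLine(T[:,:2].astype(np.float32),cv2.DIST_L2,0,.001,.001).ravel();print(np.degrees(np.arctan2(vy,vx)),y0+vy/vx*(.399-x0))
E
```

```text
tips [ 0.39899066 -0.23851846  0.062     ] [ 0.40309248 -0.19692147  0.062     ] [ 0.40104157 -0.21771997  0.062     ]
[array([ 0.35298624, -0.22882629]), array([ 0.4450681 , -0.23636857])] -4.682554414005423
[array([ 0.35591629, -0.19921645]), array([ 0.44797209, -0.20682496])] -4.7248173369718875
stock [array([ 0.32675892, -0.30885676]), array([ 0.32922042, -0.28007553]), array([ 0.44539999, -0.32118997]), array([ 0.44866458, -0.29090564])] [ 0.38751097 -0.30025697]
-5.934806416384217 0.11928039223129565
-5.180896179008583 0.11993414321890104
[ 0.27732118 -0.31804177] -4.305033596141209 0.20676523540522163
[ 0.28272966 -0.26916947] -4.6639195429524944 0.20594663233115362
2300 ((397.2447204589844, -217.4664306640625), (32.05048370361328, 106.39916229248047), 86.18782043457031) 0.07703645906260315
-5.3071647 -0.21810913
```

>>> {"fn": "step_arm", "kwargs": {
  "targets": [
    [-1.5, 16, 0, 0, 0],
    [-1.5, 16, 40, 0, 0],
    [-1.5, 16, 80, 0, 0],
    [-1.5, 16, 120, 0, 0],
    [-1.5, 16, 160, 0, 0],
    [-1.5, 16, 170, 0, 0],
    [-1.5, 16, 170, 0, 0]
  ]
}}

```text
t: 3.03
eef_pos: [0.3982, -0.2146, 0.1201]
tool_rot: [-0.004, 0.739, 0.674, -0.002]
contact_force: [0.2, -0.7, 0.8]
gripper_width: 0.999
```

```bash
python3 - <<'E'
from station import bot
from h import *
o=bot.get_obs(); print(o["t"],o["q"],o["eef_pos"],o["tool_rot"],o["contact_force"])
for n in ["wrist","side","scene"]:
  c=bot.read_camera(n); pickle.dump(c,open(f"pics/{n}2.pkl","wb")); crop(c,0,0,560,420,1.4,f"pics/{n}2.png")
E
```

```text
3.0333 [-0.3795902   0.46156383  0.92517014  2.22625808 -0.57107886  0.71749129
  2.42442193] [ 0.3981905  -0.2145696   0.12008735] [-0.00380562  0.7388919   0.67381154 -0.00151242] [ 0.20728115 -0.67148554  0.75164382]
```

View pics/wrist2.png

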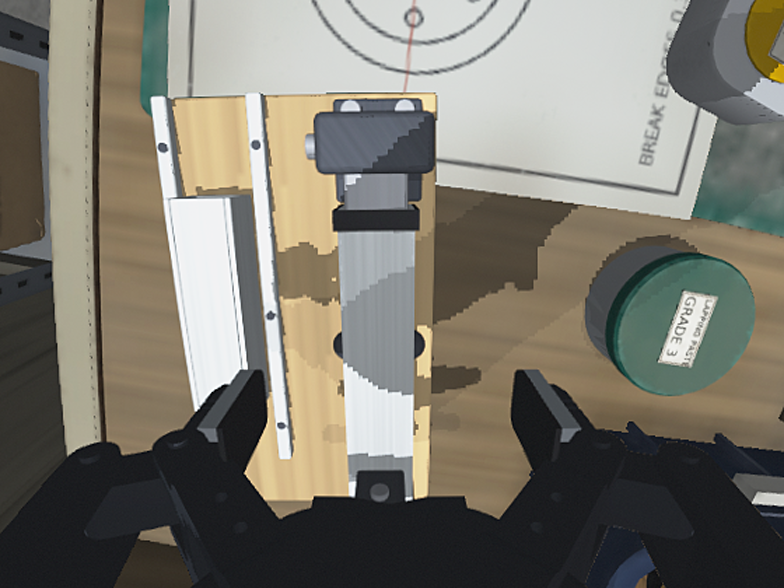

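View pics/side2.png

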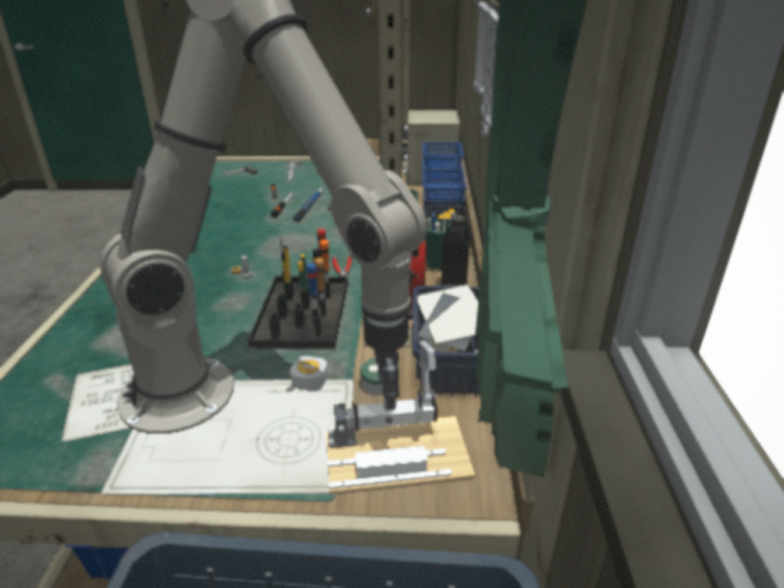

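View pics/scene2.png

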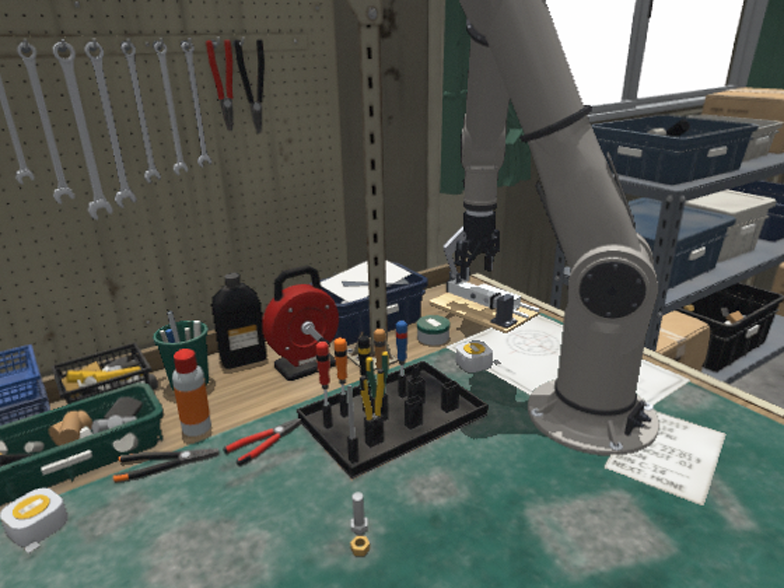

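```bash
python3 - <<'E'
from station import bot
from h import *
o=bot.get_obs(); print(o["t"],o["q"][[2,3,6]],o["eef_pos"],o["tool_rot"],o["contact_force"])
c=pickle.load(open("pics/wrist2.pkl","rb"))
crop(c,220,200,320,290,7,"pics/w2c.png")
o=c
print(c["R"]@[.398,-.2146,.062]+c["t"], proj(c,[[.3982,-.2146,.062],[.401,-.218,.062]]))
E
```

```text
3.1833 [0.93343697 2.2216737  2.42395018] [ 0.4013446  -0.2165849   0.12411462] [1.74137970e-04 7.38873524e-01 6.73843698e-01 7.45362551e-04] [-0.10748317  0.92939077  0.69623345]
[-0.0009468   0.01817424  0.19211165] [[276.02991592 240.97401648]
 [271.1451772  245.49837697]]
```

View pics/w2c.png

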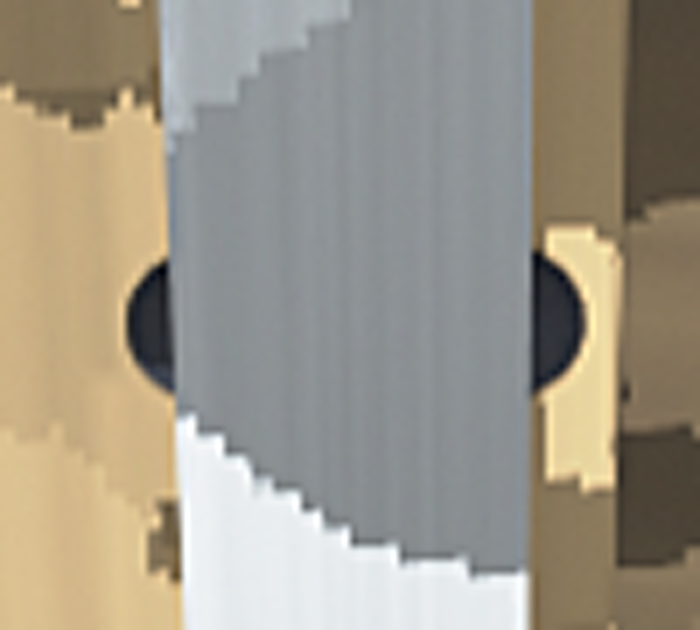

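```bash
python3 - <<'E'
from station import bot
from h import *
o=bot.get_obs()
c=pickle.load(open("pics/wrist2.pkl","rb"))
a=atz(c,238,246.4,.062);b=atz(c,303.8,246.2,.062);print(a,b,(a+b)/2,np.linalg.norm(a-b), np.degrees(np.arctan2(b[0]-a[0],b[1]-a[1])))
print(np.degrees(2*np.arctan2(o["tool_rot"][2],o["tool_rot"][1])))
E
```

```text
[ 0.39965479 -0.23920161  0.062     ] [ 0.40345392 -0.19722709  0.062     ] [ 0.40155436 -0.21821435  0.062     ] 0.042146095561449055 5.171766402730981
84.72887250412077
```

>>> {"fn": "step_arm", "kwargs": {
  "newtons": 60,
  "targets": [
    [0, 0, 30, 0, 0],
    [0, 0, 59, 0, 0],
    [0, 0, 59, 0, 0],
    [0, 0, 59, 0, 0],
    [0, 0, 59, 0, 1],
    [0, 0, 59, 0, 1],
    [0, 0, 59, 0, 1],
    [0, 0, 59, 0, 1],
    [0, 0, 59, 0, 1],
    [0, 0, 59, 0, 1]
  ]
}}

```text
t: 4.02
eef_pos: [0.4015, -0.2192, 0.0656]
tool_rot: [0.002, 0.739, 0.674, -0.0]
contact_force: [-1.9, -3.9, 11.4]
gripper_width: 0.339
```

```bash
python3 - <<'E'
from station import bot
from h import *
o=bot.get_obs(); print(o["t"],o["q"],o["eef_pos"],o["tool_rot"],o["contact_force"],o["gripper_width"])
for n in ["wrist"]:
  c=bot.read_camera(n); pickle.dump(c,open(f"pics/{n}3.pkl","wb")); crop(c,0,0,560,420,1.4,f"pics/{n}3.png")
E
```

```text
4.0167 [-0.25586683  0.55296305  0.78195317  2.24752233 -0.71210219  0.59900455
  2.5416603 ] [ 0.40151415 -0.21920001  0.06564065] [ 2.20366557e-03  7.39096984e-01  6.73595417e-01 -8.04389009e-05] [-1.85967741 -3.88596537 11.42449531] 0.33853870411486403
```

View pics/wrist3.png

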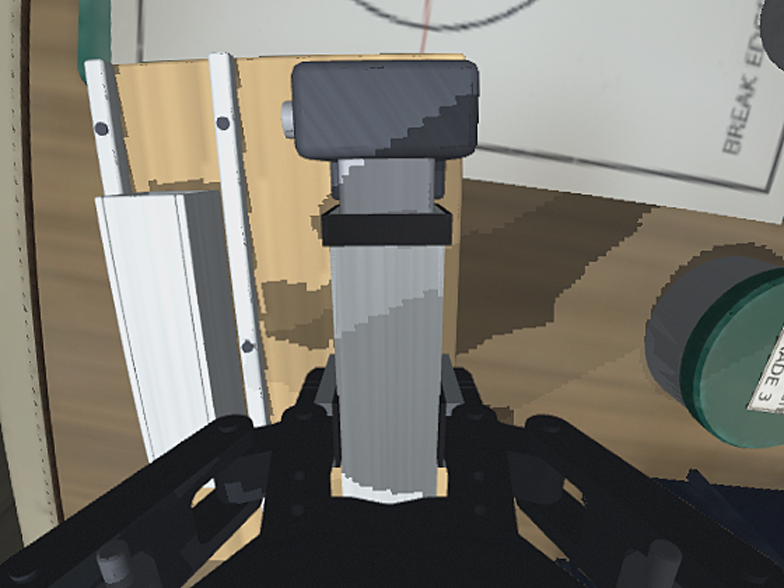

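>>> {"fn": "step_arm", "kwargs": {
  "targets": [
    [0, 4, 0, 0, 1],
    [0, 8, 0, 0, 1],
    [0, 13, 0, 0, 1],
    [0, 18, 0, 0, 1],
    [0, 23, 0, 0, 1],
    [0, 28, 0, 0, 1],
    [0, 32, 0, 0, 1],
    [0, 36, 0, 0, 1],
    [0, 38, 0, 0, 1],
    [0, 40, 0, 0, 1],
    [0, 40, 0, 0, 1],
    [0, 40, 0, 0, 1]
  ]
}}

```text
t: 5.07
eef_pos: [0.4419, -0.2226, 0.0657]
tool_rot: [0.002, 0.739, 0.674, 0.0]
contact_force: [1.7, -2.7, 8.5]
gripper_width: 0.342
```

```bash
python3 - <<'E'
from station import bot
from h import *
o=bot.get_obs(); print(o["t"],o["q"],o["eef_pos"],o["tool_rot"],o["contact_force"],o["gripper_width"])
c=bot.read_camera("wrist"); pickle.dump(c,open(f"pics/wrist4.pkl","wb")); crop(c,0,0,560,420,1.4,f"pics/wrist4.png")
c=bot.read_camera("side"); pickle.dump(c,open(f"pics/side4.pkl","wb")); crop(c,220,230,350,340,6,f"pics/side4.png")
E
```

```text
5.0667 [-0.26050787  0.6007663   0.77714807  2.16383349 -0.71456538  0.64727286
  2.5032958 ] [ 0.44185645 -0.22258586  0.06569001] [2.16797741e-03 7.38947421e-01 6.73759577e-01 2.02770697e-04] [ 1.65208081 -2.69379635  8.48622027] 0.34222073159478594
```

View pics/wrist4.png

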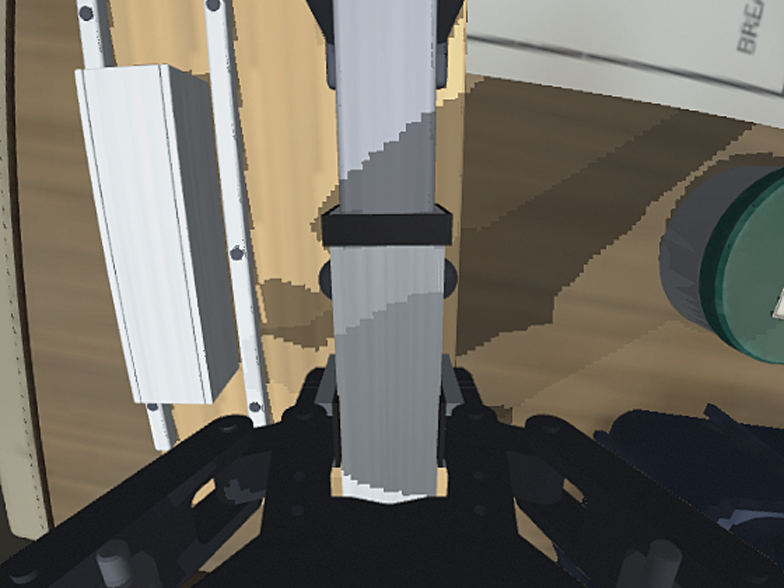

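View pics/side4.png

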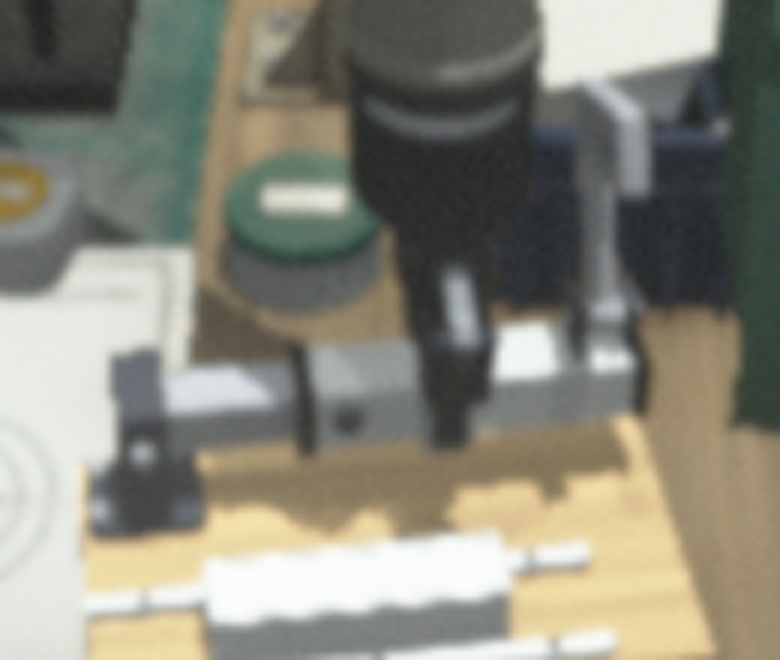

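>>> {"fn": "step_arm", "kwargs": {
  "targets": [
    [0, 0, 0, 0, 0],
    [0, 0, 0, 0, 0],
    [0, 0, 0, 0, 0],
    [0, 0, 0, 0, 0],
    [0, 0, 0, 0, 0],
    [0, 0, -30, 0, 0],
    [0, 0, -70, 0, 0],
    [0, 0, -110, 0, 0],
    [0, 0, -150, 0, 0],
    [0, 0, -190, 0, 0],
    [0, 0, -230, 0, 0],
    [0, 0, -236, 0, 0.5]
  ]
}}

```text
t: 6.17
eef_pos: [0.4425, -0.2228, 0.3056]
tool_rot: [0.003, 0.739, 0.673, 0.002]
contact_force: [1.0, 0.0, 0.3]
gripper_width: 0.886
```

```bash
python3 - <<'E'
from station import bot
from h import *
o=bot.get_obs(); print(o["t"],o["q"],o["eef_pos"],o["tool_rot"],o["contact_force"],o["gripper_width"])
c=bot.read_camera("wrist"); pickle.dump(c,open(f"pics/wrist5.pkl","wb")); crop(c,0,0,560,420,1.4,f"pics/wrist5.png")
E
```

```text
6.1667 [-0.6987235   0.23909098  1.23980109  1.96491061 -0.25683391  1.10354385
  2.12526173] [ 0.4425138  -0.22282392  0.30562605] [0.00312044 0.73943202 0.67321941 0.00248732] [1.02315857 0.0307604  0.28109611] 0.8860223923161329
```

View pics/wrist5.png

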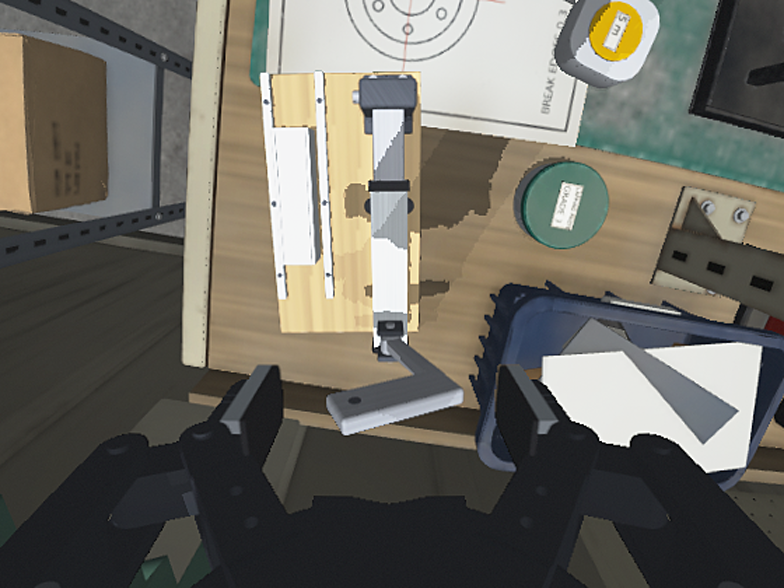

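```bash
python3 - <<'E'
from h import *
c=pickle.load(open("pics/wrist5.pkl","rb"))
for u,v in [(458,392),(440,375),(345,420),(400,350),(640,350),(740,350),(710,430)]: print((u,v),world(c,u/1.4,v/1.4))
E
```

```text
(458, 392) [ 0.51147414 -0.18363759  0.18518038]
(440, 375) [ 0.50747944 -0.19301255  0.16773824]
(345, 420) [ 0.50467678 -0.25290846  0.21700768]
(400, 350) [ 0.506739   -0.21903737  0.12293973]
(640, 350) [ 0.52706145 -0.02612917  0.12083321]
(740, 350) [0.54078195 0.06903775 0.11340202]
(710, 430) [0.60737624 0.04185329 0.12765889]
```

>>> {"fn": "step_arm", "kwargs": {
  "targets": [
    [33, 24, 0, 0, 1],
    [66, 47, 0, 0, 1],
    [95, 67, 0, 0, 1],
    [95, 67, 30, 0, 1],
    [95, 67, 70, 0, 1],
    [95, 67, 110, 0, 1],
    [95, 67, 123, 0, 1],
    [95, 67, 123, 0, 1],
    [95, 67, 123, 0, 1]
  ]
}}

```text
t: 6.97
eef_pos: [0.5155, -0.1332, 0.1774]
tool_rot: [-0.0, 0.74, 0.673, -0.001]
contact_force: [0.3, -0.0, 0.7]
gripper_width: 0.0
```

```bash
python3 - <<'E'
from station import bot
from h import *
o=bot.get_obs(); print(o["t"],o["q"],o["eef_pos"],o["tool_rot"],o["contact_force"],o["gripper_width"])
c=bot.read_camera("side"); pickle.dump(c,open(f"pics/side6.pkl","wb")); crop(c,220,200,350,330,6,f"pics/side6.png")
c=bot.read_camera("wrist"); pickle.dump(c,open(f"pics/wrist6.pkl","wb")); crop(c,0,0,560,420,1.4,f"pics/wrist6.png")
E
```

```text
6.9667 [-0.60940506  0.50692081  0.98801928  2.01345795 -0.53886189  0.90802994
  2.14488756] [ 0.51552427 -0.13317385  0.17742266] [-2.80586448e-04  7.39647152e-01  6.72994462e-01 -6.82693015e-04] [ 0.26309767 -0.04160477  0.66067708] 0.0004466449345093269
```

View pics/wrist6.png

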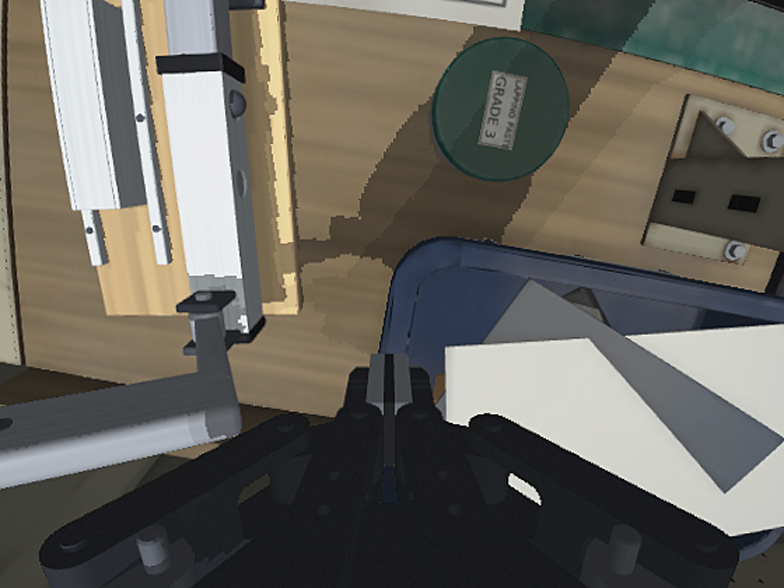

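View pics/side6.png

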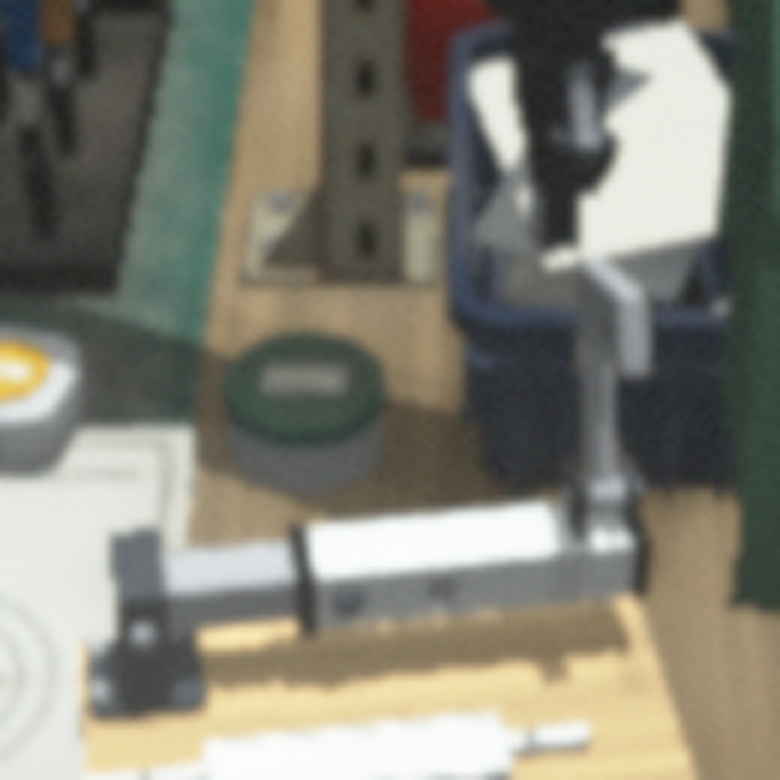

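>>> {"fn": "step_arm", "kwargs": {
  "targets": [
    [-15, 0, 0, 0, 1],
    [-25, 0, 0, 0, 1],
    [-35, 0, 0, 0, 1],
    [-45, 0, 0, 0, 1],
    [-55, 0, 0, 0, 1],
    [-65, 0, 0, 0, 1],
    [-75, 0, 0, 0, 1],
    [-85, 0, 0, 0, 1]
  ]
}}

```text
t: 7.73
eef_pos: [0.509, -0.2192, 0.1789]
tool_rot: [0.001, 0.739, 0.673, 0.001]
contact_force: [1.1, 0.9, 1.2]
gripper_width: 0.003
```

```bash
python3 - <<'E'
from station import bot
from h import *
o=bot.get_obs(); print(o["t"],o["eef_pos"],o["tool_rot"],o["contact_force"],o["gripper_width"])
c=bot.read_camera("side"); crop(c,220,200,350,330,6,f"pics/side7.png")
c=bot.read_camera("wrist"); crop(c,0,0,560,420,1.4,f"pics/wrist7.png")
E
```

```text
7.7333 [ 0.50895822 -0.21919511  0.17891379] [1.45129112e-03 7.39388547e-01 6.73277006e-01 7.37144430e-04] [1.05379251 0.89942248 1.21149145] 0.00342613012494453
```

View pics/wrist7.png

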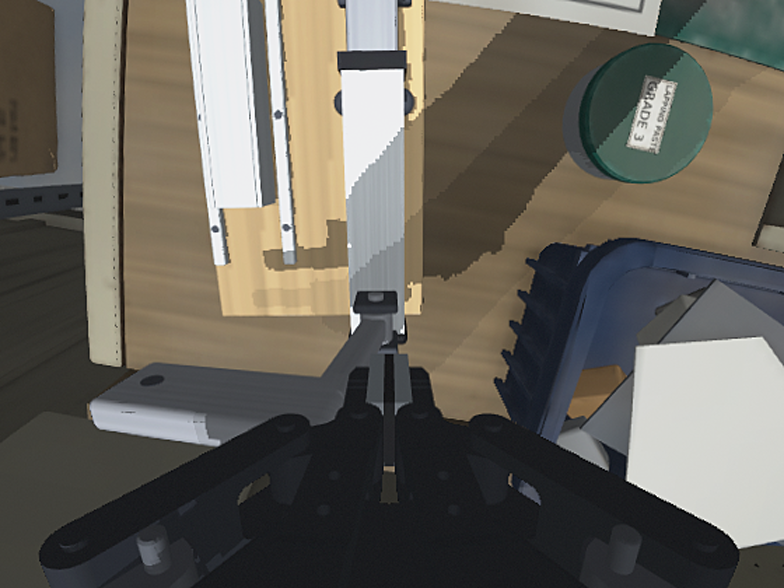

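View pics/side7.png

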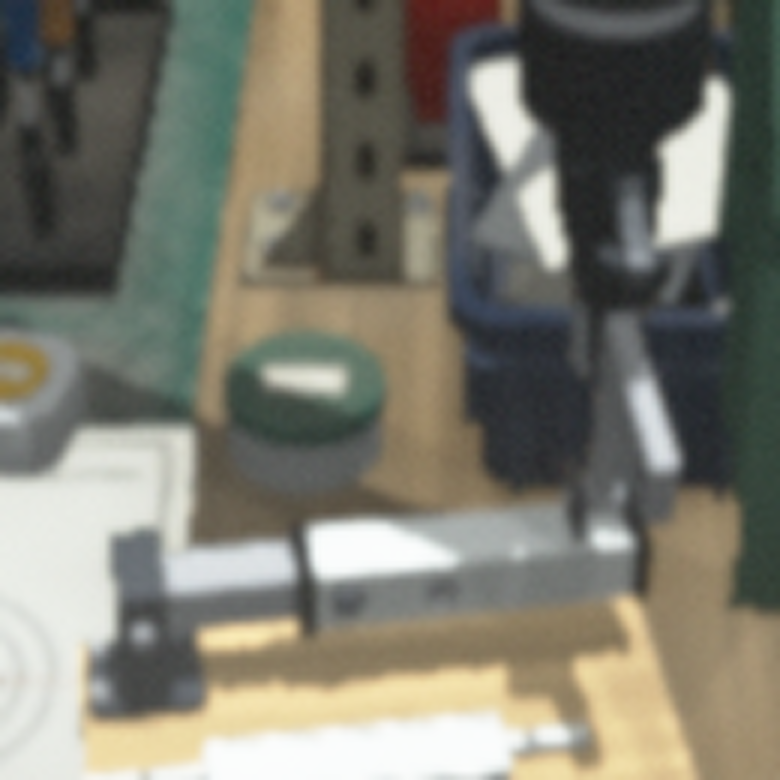

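The flap is about 0.6 rad over (arm leaning to the lane, blade at wrist px (90–340, 400)); keep pushing.

>>> {"fn": "step_arm", "kwargs": {
  "targets": [
    [-10, 0, 0, 0, 1],
    [-20, 0, 0, 0, 1],
    [-30, 0, 0, 0, 1],
    [-38, 0, 0, 0, 1],
    [-38, 0, 0, 0, 1],
    [-38, 0, 0, 0, 1],
    [-38, 0, 0, 0, 1]
  ]
}}

```text
t: 8.42
eef_pos: [0.5045, -0.2547, 0.1771]
tool_rot: [-0.0, 0.739, 0.674, 0.0]
contact_force: [-0.1, 1.2, -0.1]
gripper_width: 0.002
```

```bash
python3 - <<'E'
from station import bot
from h import *
o=bot.get_obs(); print(o["t"],o["q"],o["eef_pos"],o["tool_rot"],o["contact_force"],o["gripper_width"])
c=bot.read_camera("side"); pickle.dump(c,open(f"pics/side8.pkl","wb"));crop(c,220,230,350,360,6,f"pics/side8.png")
c=bot.read_camera("wrist");pickle.dump(c,open(f"pics/wrist8.pkl","wb")); crop(c,0,0,560,420,1.4,f"pics/wrist8.png")
E
```

```text
8.4167 [-0.33401867  0.55049595  0.94374908  1.93817243 -0.55375018  0.93702234
  2.36127093] [ 0.50449153 -0.25470472  0.17712082] [-2.30891609e-04  7.39166516e-01  6.73522685e-01  2.01709884e-05] [-0.11490989  1.1546848  -0.06592631] 0.002451022949910486
```

View pics/wrist8.png

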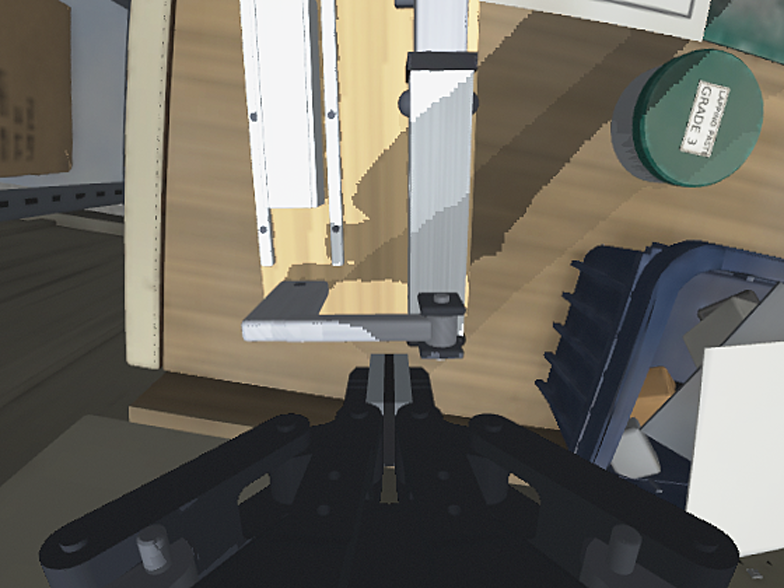

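View pics/side8.png

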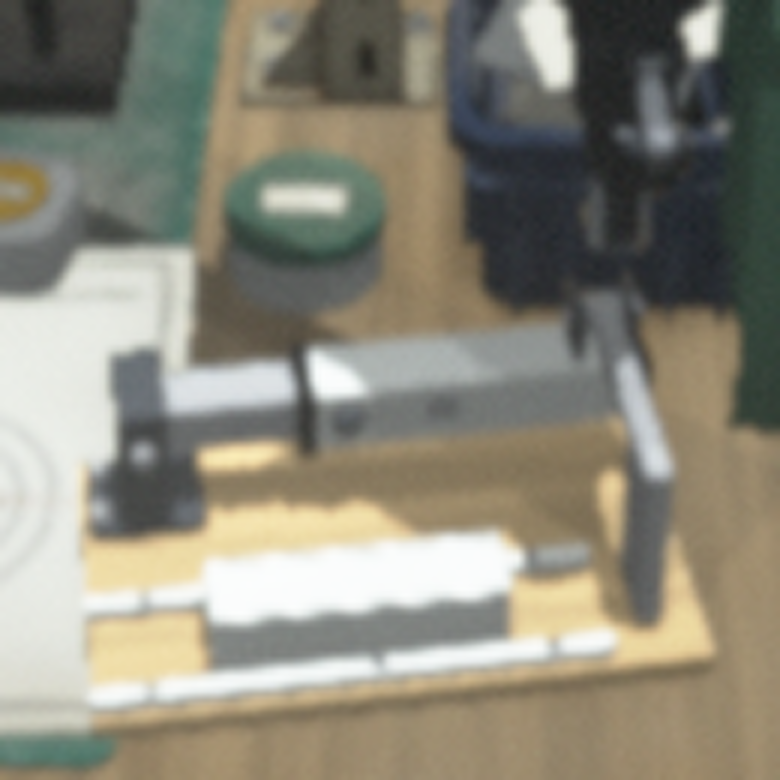

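>>> {"fn": "step_arm", "kwargs": {
  "targets": [
    [0, 0, -10, 0, 1],
    [-17, -39, -10, 0, 0],
    [-34, -78, -10, 0, 0],
    [-51, -115, -10, 0, 0],
    [-56, -125, 0, 0, 0],
    [-56, -125, 0, 0, 0],
    [-56, -125, 0, 0, 0]
  ]
}}

```text
t: 9.1
eef_pos: [0.3749, -0.299, 0.1778]
tool_rot: [0.0, 0.74, 0.673, 0.001]
contact_force: [1.3, 0.1, 0.2]
gripper_width: 0.847
```

```bash
python3 - <<'E'
from station import bot
from h import *
o=bot.get_obs(); print(o["t"],o["q"],o["eef_pos"],o["tool_rot"],o["contact_force"],o["gripper_width"])
c=bot.read_camera("wrist");pickle.dump(c,open(f"pics/wrist9.pkl","wb")); crop(c,0,0,560,420,1.4,f"pics/wrist9.png")
E
```

```text
9.1 [-0.2707217   0.40378084  1.02252777  2.13149307 -0.46577325  0.84692945
  2.51198287] [ 0.37490932 -0.29895291  0.17779871] [2.71357376e-05 7.39525033e-01 6.73128752e-01 6.38593767e-04] [1.29373248 0.08149729 0.18319148] 0.847354816254897
```

View pics/wrist9.png

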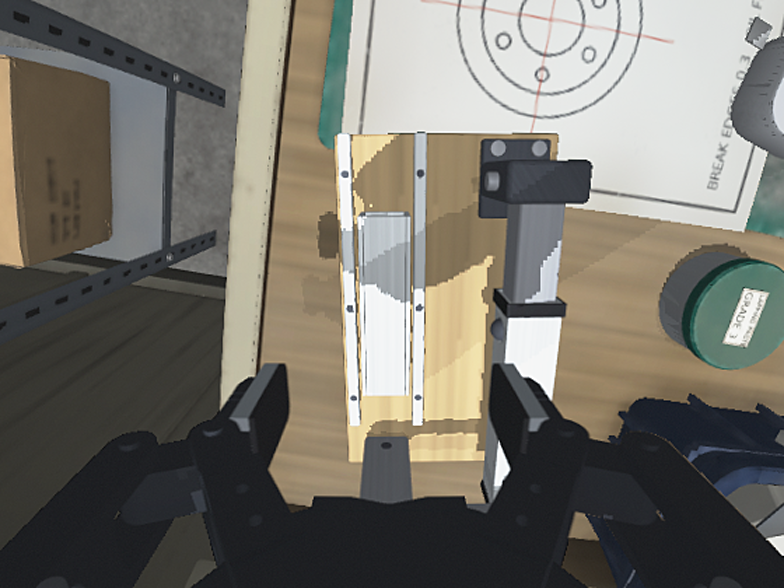

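```bash
python3 - <<'E'
from h import *
c=pickle.load(open("pics/wrist9.pkl","rb"))
S=[atz(c,u/1.4,v/1.4,.044)[:2] for u,v in [(359,215),(409,215),(364,394),(410,394)]]; print("stock",S,np.mean(S,0))
for i,j in((0,2),(1,3)): d=S[j]-S[i];print(np.degrees(np.arctan2(d[1],d[0])),np.hypot(*d))
print([world(c,u/1.4,v/1.4) for u,v in [(385,300),(365,440),(408,440),(385,440),(385,470)]])
print([atz(c,u/1.4,v/1.4,.020) for u,v in [(343,140),(356,424),(420,140),(419,424)]])
E
```

```text
stock [array([ 0.32674179, -0.3111199 ]), array([ 0.32954853, -0.28150605]), array([ 0.44592796, -0.32140213]), array([ 0.44888886, -0.29037145])] [ 0.38777679 -0.30109988]
-4.930717175010809 0.11962887277690862
-4.248510484771349 0.11966916058880576
[array([ 0.38088489, -0.30080931,  0.04402967]), array([ 0.49832779, -0.32773797,  0.02169012]), array([ 0.50194091, -0.29488267,  0.02103466]), array([ 0.49849816, -0.31231896,  0.02346925]), array([ 0.49758838, -0.31203576,  0.05869853])]
[array([ 0.28185273, -0.3177074 ,  0.02      ]), array([ 0.48458729, -0.33317068,  0.02      ]), array([ 0.2863912 , -0.26990391,  0.02      ]), array([ 0.48915402, -0.28541916,  0.02      ])]
```

>>> {"fn": "step_arm", "kwargs": {
  "newtons": 25,
  "targets": [
    [0, 0, 40, 0, 0],
    [0, 0, 80, 0, 0],
    [0, 0, 115, 0, 0],
    [0, 0, 129, 0, 0],
    [0, 0, 129, 0, 0],
    [0, 0, 129, 0, 0],
    [0, 0, 129, 0, 1],
    [0, 0, 129, 0, 1],
    [0, 0, 129, 0, 1],
    [0, 0, 129, 0, 1],
    [0, 0, 129, 0, 1],
    [0, 0, 129, 0, 1]
  ]
}}

```text
t: 10.15
eef_pos: [0.3755, -0.2994, 0.0492]
tool_rot: [0.001, 0.739, 0.673, 0.001]
contact_force: [-1.0, -0.3, 6.5]
gripper_width: 0.366
```

```bash
python3 - <<'E'
from station import bot
from h import *
o=bot.get_obs(); print(o["t"],o["q"],o["eef_pos"],o["tool_rot"],o["contact_force"],o["gripper_width"])
c=bot.read_camera("wrist");pickle.dump(c,open(f"pics/wrist10.pkl","wb")); crop(c,0,0,560,420,1.4,f"pics/wrist10.png")
E
```

```text
10.15 [-0.02772152  0.60596014  0.73219591  2.19895808 -0.74384221  0.598286
  2.73570305] [ 0.37551893 -0.29939812  0.04916491] [7.72247346e-04 7.39229348e-01 6.73453118e-01 5.22180405e-04] [-0.98593005 -0.26406902  6.48998335] 0.3664688651278258
```

View pics/wrist10.png

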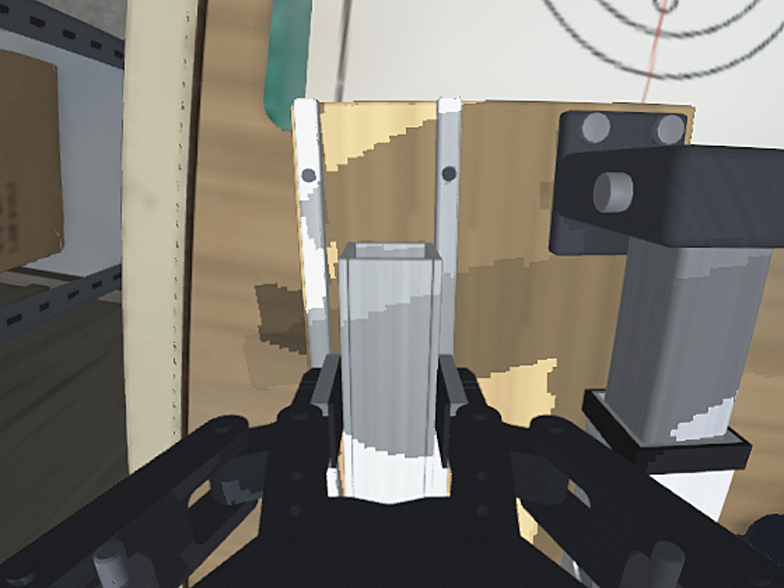

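>>> {"fn": "step_arm", "kwargs": {
  "targets": [
    [0, 6, 0, 0, 1],
    [0, 12, 0, 0, 1],
    [0, 18, 0, 0, 1],
    [0, 24, 0, 0, 1],
    [0, 30, 0, 0, 1],
    [0, 36, 0, 0, 1],
    [0, 40, 0, 0, 1],
    [0, 43, 0, 0, 1],
    [0, 45, 0, 0, 1],
    [0, 45, 0, 0, 1]
  ]
}}

```text
t: 11.03
eef_pos: [0.4188, -0.3039, 0.0492]
tool_rot: [-0.0, 0.74, 0.673, -0.0]
contact_force: [-4.2, 0.6, 9.5]
gripper_width: 0.365
```

>>> {"fn": "step_arm", "kwargs": {
  "targets": [
    [0, 1, 0, 0, 1],
    [0, 2, 0, 0, 1],
    [0, 2, 0, 0, 1]
  ]
}}

```text
t: 11.28
eef_pos: [0.4203, -0.3041, 0.0492]
tool_rot: [-0.0, 0.74, 0.673, -0.0]
contact_force: [-5.1, 0.1, 10.8]
gripper_width: 0.368
```

>>> {"fn": "step_arm", "kwargs": {
  "targets": [
    [0, 1, 0, 0, 1],
    [0, 2, 0, 0, 1],
    [0, 2, 0, 0, 1]
  ]
}}

```text
t: 11.53
eef_pos: [0.4223, -0.3043, 0.0492]
tool_rot: [-0.0, 0.74, 0.673, -0.0]
contact_force: [-4.8, 0.6, 10.1]
gripper_width: 0.369
```

```bash
python3 - <<'E'
from station import bot
from h import *
o=bot.get_obs(); print(o["t"],o["q"][6],o["eef_pos"],o["contact_force"])
c=bot.read_camera("wrist");pickle.dump(c,open(f"pics/wrist11.pkl","wb")); crop(c,200,130,350,280,5,f"pics/wrist11.png")
c=bot.read_camera("side");pickle.dump(c,open(f"pics/side11.pkl","wb")); crop(c,250,280,350,350,8,f"pics/side11.png")
E
```

```text
11.5333 2.6705407293062073 [ 0.42231913 -0.30430123  0.04916678] [-4.7563091   0.58619573 10.08689123]
```

View pics/side11.png

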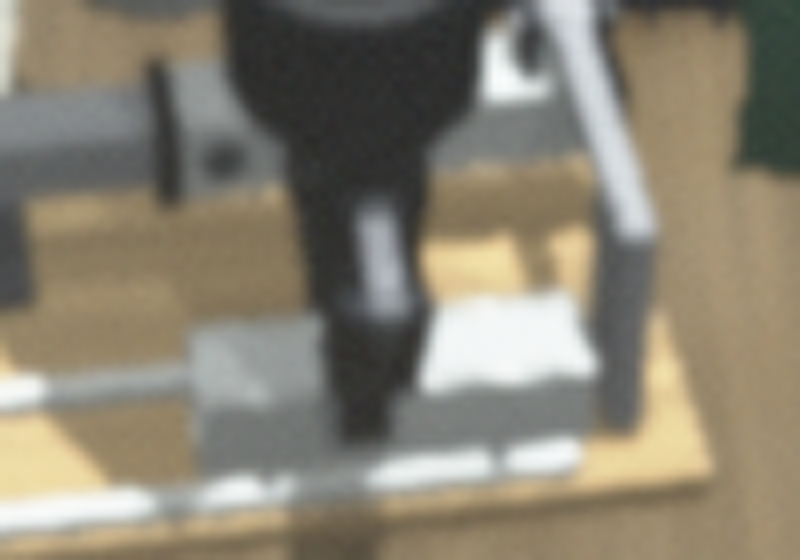

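View pics/wrist11.png

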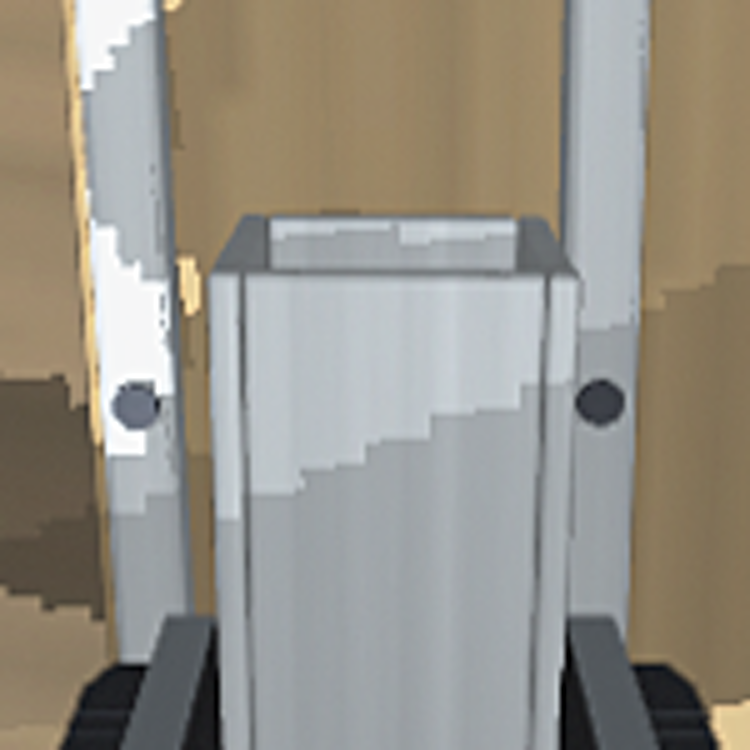

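>>> {"fn": "step_arm", "kwargs": {
  "targets": [
    [0, 1, 0, 0, 1],
    [0, 2, 0, 0, 1],
    [0, 2, 0, 0, 1],
    [0, 2, 0, 0, 1]
  ]
}}

```text
t: 11.97
eef_pos: [0.4243, -0.3045, 0.0492]
tool_rot: [-0.0, 0.74, 0.673, -0.0]
contact_force: [-4.7, 1.0, 9.6]
gripper_width: 0.367
```

>>> {"fn": "step_arm", "kwargs": {
  "targets": [
    [0, 1, 0, 0, 1],
    [0, 2, 0, 0, 1],
    [0, 2, 0, 0, 1],
    [0, 2, 0, 0, 1]
  ]
}}

```text
t: 12.3
eef_pos: [0.4257, -0.3046, 0.0491]
tool_rot: [-0.001, 0.74, 0.673, -0.0]
contact_force: [-6.9, 0.6, 12.1]
gripper_width: 0.369
```

>>> {"fn": "step_arm", "kwargs": {
  "targets": [
    [0, 1, 0, 0, 1],
    [0, 2, 0, 0, 1],
    [0, 2, 0, 0, 1]
  ]
}}

```text
t: 12.55
eef_pos: [0.426, -0.3047, 0.0491]
tool_rot: [-0.002, 0.74, 0.673, -0.001]
contact_force: [-11.4, 0.8, 17.2]
gripper_width: 0.37
```

```bash
python3 - <<'E'
from station import bot
from h import *
o=bot.get_obs(); print(o["t"],o["q"][6],o["eef_pos"],o["contact_force"])
c=bot.read_camera("wrist");pickle.dump(c,open(f"pics/wrist12.pkl","wb")); crop(c,200,130,350,280,5,f"pics/wrist12.png")
S=[atz(c,200+u/5,130+v/5,.044) for u,v in [(212,275),(578,275)]];print(S)
c=bot.read_camera("side");pickle.dump(c,open(f"pics/side12.pkl","wb")); crop(c,250,280,350,350,8,f"pics/side12.png")
E
```

```text
12.55 2.6630134927592226 [ 0.42597768 -0.30467329  0.04913581] [-11.43482675   0.80664437  17.24711307]
[array([ 0.37814794, -0.31441494,  0.044     ]), array([ 0.38111514, -0.28348269,  0.044     ])]
```

View pics/side12.png

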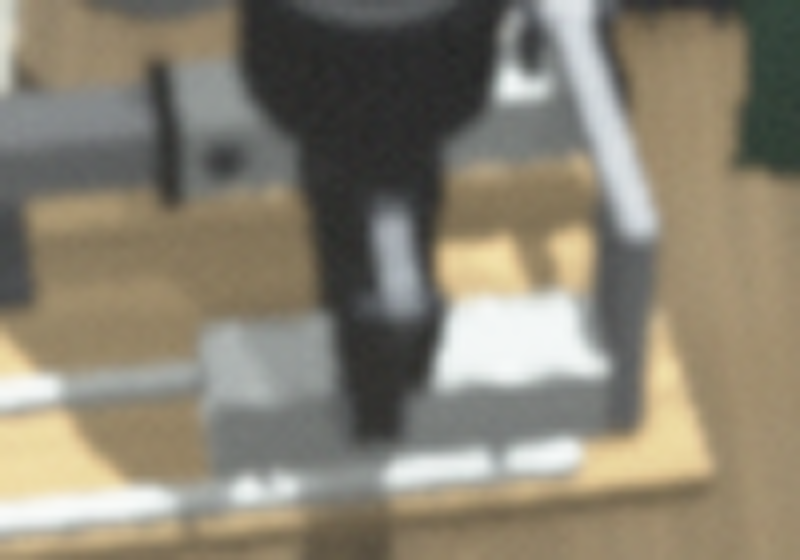

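View pics/wrist12.png

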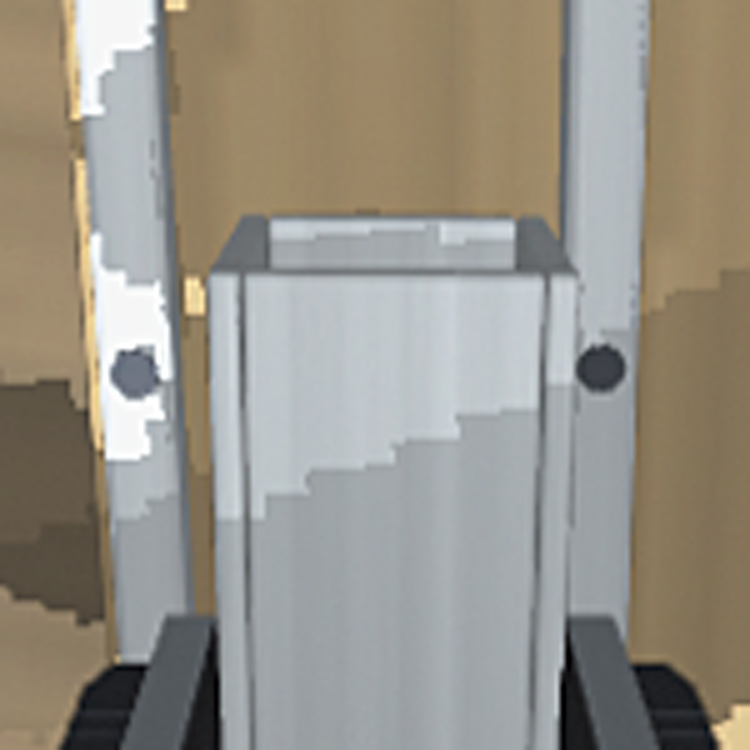

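>>> {"fn": "step_arm", "kwargs": {
  "targets": [
    [0, -2, 0, 0, 1],
    [0, -2, 0, 0, 1],
    [0, -2, 0, 0, 0.6],
    [0, -2, 0, 0, 0.3],
    [0, -2, 0, 0, 0],
    [0, -2, 0, 0, 0],
    [0, -2, 0, 0, 0],
    [0, -2, -10, 0, 0],
    [0, -2, -30, 0, 0],
    [0, -2, -65, 0, 0],
    [0, -2, -105, 0, 0],
    [0, -2, -145, 0, 0],
    [0, -2, -180, 0, 0],
    [0, -2, -180, 0, 0],
    [0, -2, -180, 0, 0],
    [0, -2, -180, 0, 0]
  ]
}}

```text
t: 13.98
eef_pos: [0.4275, -0.3035, 0.2283]
tool_rot: [-0.0, 0.739, 0.674, 0.0]
contact_force: [0.3, 0.2, -0.4]
gripper_width: 1.004
```

```bash
python3 - <<'E'
from station import bot
from h import *
o=bot.get_obs(); print(o["t"],o["eef_pos"],o["contact_force"],o["gripper_width"])
c=bot.read_camera("wrist");pickle.dump(c,open(f"pics/wrist13.pkl","wb")); crop(c,0,0,560,420,1.4,f"pics/wrist13.png")
c=bot.read_camera("side");pickle.dump(c,open(f"pics/side13.pkl","wb")); crop(c,230,270,350,350,6.5,f"pics/side13.png")
E
```

```text
13.9833 [ 0.42745934 -0.30347311  0.22832038] [ 0.27164388  0.21170471 -0.3718566 ] 1.0039588080294057
```

View pics/wrist13.png

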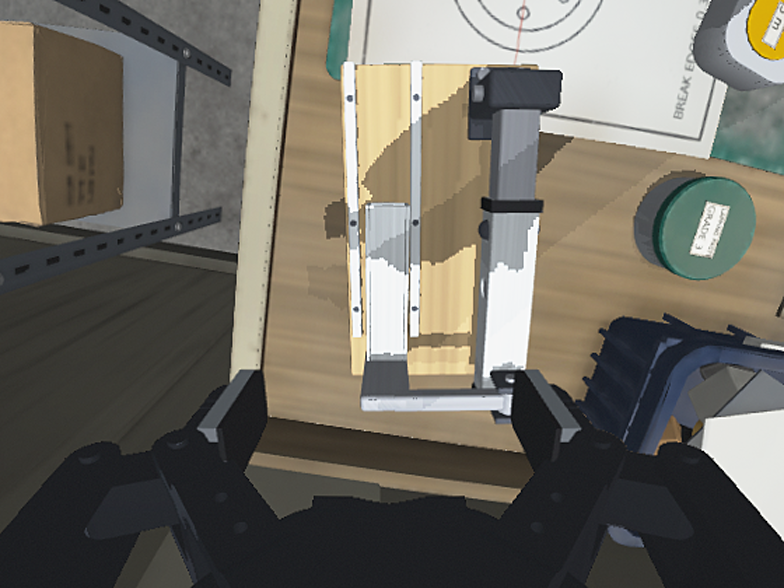

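View pics/side13.png

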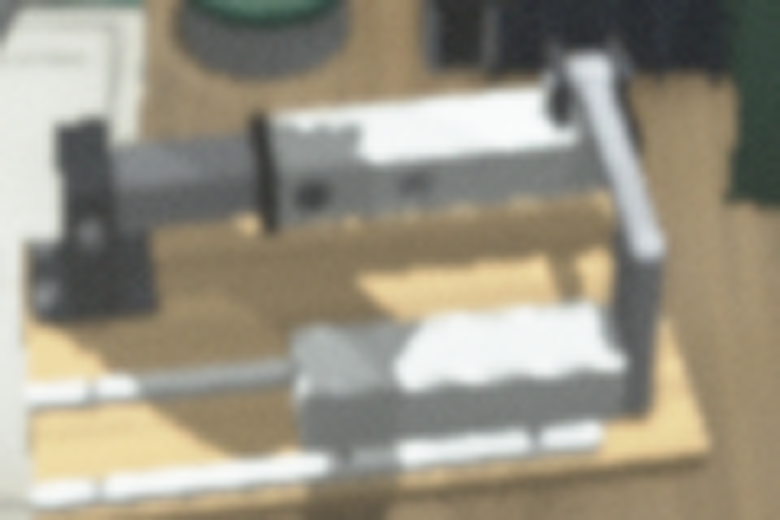

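```bash
python3 - <<'E'
from h import *
c=pickle.load(open("pics/wrist13.pkl","rb")); crop(c,245,130,320,310,4,"pics/w13c.png")
P=cloud(c); 
for n,(u,v) in dict(a=(366,205),b=(408,205),e=(388,354),f=(388,358)).items(): print(n,atz(c,u/1.4,v/1.4,.044))
for v in range(248,272): print(v,P[v,277].round(4))
E
```

```text
a [ 0.37754246 -0.31383032  0.044     ]
b [ 0.38030232 -0.2841869   0.044     ]
e [ 0.49339547 -0.3089625   0.044     ]
f [ 0.4968226  -0.30928187  0.044     ]
248 [ 0.4874 -0.3086  0.0445]
249 [ 0.4887 -0.3087  0.0443]
250 [ 0.4899 -0.3088  0.0442]
251 [ 0.4912 -0.3089  0.0439]
252 [ 0.4934 -0.3091  0.0417]
253 [ 0.4933 -0.3091  0.0445]
254 [ 0.4951 -0.3093  0.0432]
255 [ 0.4958 -0.3093  0.0443]
256 [ 0.4973 -0.3095  0.0436]
257 [ 0.4979 -0.3095  0.0449]
258 [ 0.4987 -0.3096  0.0459]
259 [ 0.4989 -0.3096  0.048 ]
260 [ 0.4992 -0.3097  0.0497]
261 [ 0.4991 -0.3097  0.0524]
262 [ 0.4995 -0.3097  0.0541]
263 [ 0.5    -0.3097  0.0554]
264 [ 0.4988 -0.3096  0.0602]
265 [ 0.499  -0.3097  0.0621]
266 [ 0.5    -0.3097  0.0625]
267 [ 0.4984 -0.3096  0.0679]
268 [ 0.4984 -0.3096  0.0702]
269 [ 0.4984 -0.3096  0.0723]
270 [ 0.4981 -0.3096  0.0749]
271 [ 0.4991 -0.3097  0.0753]
```

View pics/w13c.png

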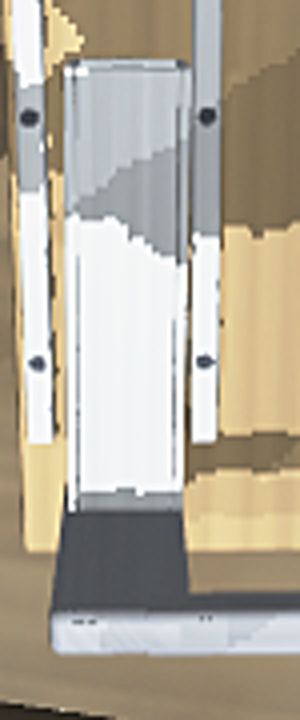

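```bash
python3 - <<'E'
from station import bot
print(bot.hand_in()); o=bot.get_obs(); print(o["t"])
E
```

```text
the job is handed in; nothing more can be done
None
the job is handed in; nothing more can be done
```

The job is done and handed in at about 14 s of the 54 s allowed; `hand_in` reports no verdict.

- **Tube:** I squeezed both snap buttons flush and drew the outer tube 40 mm along its axis. The pictures show both buttons sprung out in the next holes. That held in the last side and wrist pictures, where the rear button was partly hidden by the tube.
- **Stop:** I pushed the flip stop over from behind with the closed fingers until its spring threw it into the lane. It hangs there in the last pictures. I judged its angle by eye and did not measure it.
- **Stock:** I gripped the stock across and slid it along the lane until the force against the stop rose to about 11 N. I then eased off, opened the jaws and lifted clear. The last depth picture shows the stock's top running straight into the stop's face: end at x ≈ 0.498 m, face at x ≈ 0.499 m, so a gap of about 1 mm or less. The stock lies between the strips and looks parallel to them.
- **At the end:** The gripper was at z = 0.23 m with its contact force near zero, so the robot was touching nothing. The tin looks unmoved in the pictures. The red pliers are on the far side of the bench and the arm never came near them, but I took no closing picture of them.

Before the last push the side picture still showed a small gap of 2 to 3 mm, so I went on until contact. No other check failed or disagreed by more than about 3 mm.

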